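Scan the canister of white sweets

TASK

Ring up the canister of white sweets: pick the hand scanner up off its grey mat, point its red window level and square at the middle of the bar code label on that canister from about 7 cm away, and hold it still there for a good two seconds without bumping any canister. Then lay the scanner down again, right way up, at the spot on the mat where it lay, and let go only once it is resting there.

Things in the scene. Friction and masses are not known exactly. Their poses are not given: they have to be found in the camera images.
- scanner: Loose bar code scanner, 122 mm long (x), 0.16 kg, on a fixed grey mat (170x90x4 mm). Black grip 34 mm wide (y), 30 high, x -62 to +28 mm; orange head 50 wide, 36 high, to x +58. Origin: centre of the flat underside, 4 mm above the counter at the start; z up. +x is the beam, leaving the red window in the nose at (60, 0, 18) mm. Grasp across the 34 mm at x = -5 mm, where it balances.
- barcode (a point): Centre of the white bar code label (38 x 32 mm, black upright bars) on the canister of white sweets, 62 mm above the counter. +x points from here into the canister, whose axis is 36 mm along it; the label faces -x, towards the robot within 0.35 rad; z up. The canister: a loose clear round jar, 72 mm across, 128 mm high, grey lid, 0.3 kg.
- brown_canister: Bystander: a like canister of brown sweets with the same label, 72 mm across, 128 mm high, loose; origin at the centre of its underside. The three canisters stand in a row across the back of the counter, about 105 mm apart centre to centre, in any order.
- dark_canister: Bystander: a like canister of dark brown and grey sweets, with the same label, 72 mm across, 128 mm high, loose; origin at the centre of its underside.
Mind the look-alikes: they are no part of the job. There is more than one size of the scanner; the job needs the larger.

How it is judged:
By the outcome, as a careful person would: the job done as asked, in the order asked, and still so for the second after the job is handed in, with the robot touching nothing.
It also fails if it takes over 58 s, if anything falls off the work surface, if the arm or the gripper's body presses on something with over 40 N, if the wrist force passes 120 N, or if a joint passes its speed limit or range.

ROBOT

A 7-joint arm with a two-finger parallel gripper is mounted at the origin on the work surface; the furniture and walls round the work are solid. World frame = base frame: x ahead of the robot, y to its left, z up, the work surface at z = 0. Lengths are in m, angles in rad, forces in N, time in s.
With the tool pointing down it reaches from about 0.4 to 0.85 m from the base axis. Payload 4.5 kg.
Tool frame: the origin (TCP) lies between the finger pads; the fingertips stand 25 mm ahead of it and the grasp point (between the pads) lies 6 mm ahead of it; z points along the fingers, y is the line along which they close (so a half turn about z gives the same grasp; the last joint's range is limited). The gripper opens to 85 mm and grips with 20 to 120 N. Pads are 22 mm wide; open, the fingers measure 114 mm over their backs; the gripper's body (76 mm by 85 mm) begins 54 mm behind the grasp point. The pads swing forward as they close: fully open they stand 13 mm farther back than shut.
Start: joints at [1.158, 0.689, -0.195, 1.565, 0.157, 0.902, -0.215], TCP at [0.27, -0.564, 0.256] pointing down, gripper open.
Joint ranges: [-3.01, 3.01], [-0.46, 2.08], [-1.47, 1.51], [0.13, 2.56], [-1, 4.14], [0.04, 2.09], [-2.66, 2.66]. Speed limits (rad/s): [2.57, 2.57, 3.14, 3.14, 3.14, 3.14, 3.14].

INTERFACE

Orientations are given as a rotation vector (axis times angle).
In Python, from plant import ctrl gives the robot as it stands.
- The arm moves only by the tool send_rows, never from a script. Its argument "moves" is a list of rows, each a list of 2 entries, a list of its own where there are three numbers: the shift along the tool's x, y, z in units of 25 mm (1.0 is 25 mm), then the turn about the tool's z in units of 5 degrees (1.0 is 5 degrees). A call has 1 to 10 rows; each row shifts and turns the commanded pose from where the row before left it, along the tool's axes as they then stand; what a row does not reach is not made up. A row lasts 1/12 s, in which the tool goes at most 41.7 mm and 7.16 degrees, less where a joint would pass 70% of its speed; a pose out of reach is approached as far as the arm can. A call is refused whole if a number of a shift passes 1 or a number of a turn 1, either way. A call with a gripper value outside its range is refused whole. "gripper" is the finger opening in mm, from 0 to 85.4, set as the call begins (left out, the last holds). The fingers move at their own pace and stop on an object; "force" is the grip in N (left out, the last holds). Time passes only in rows, so rows that do not move let the fingers close. It gives the time, the measured TCP pose, the force, the opening and the grip force at its end, in the units of the state.
- ctrl.get_obs(): the state, without advancing time (a new reading comes with each control period).
- ctrl.grab_frame(name): name is "scene" or "top" or "wrist"; returns a dict with "image" (420x560x3 uint8, red, green, blue), "depth" (420x560 float32, m along the optical axis (not along the pixel's ray), 0 where there is no reading), "intrinsics" (3x3 intrinsics, pixels), "world_to_cam" (4x4, takes a point from world to camera coordinates); the wrist camera has in their place "hand_eye" (4x4, takes a point from camera to tool coordinates, whose origin is the TCP and whose axes are the flange's). Camera axes: x right, y up, looking along -z (the intrinsics and any distortion apply to the point x, -y, -z); pixel columns grow to the right and rows downward; lengths in m; the calibration is good to about 2 mm. A picture is of the moment at which its call begins: read the wrist's pose just before it.
- ctrl.sign_off(): hands the job in; it is judged then, once.
The state is a dict: "time": time; "joints": joint angles; "dq": joint speeds; "effort": joint torques, N m; "eef_pos": TCP position; "tcp_rot": TCP orientation; "contact_force": force on the tool from outside, world axes, zero at the start; "ft_torque": the same for the moment, N m; "width": finger opening in m; "grip_force": force on a finger pad.
Only numpy, scipy, OpenCV 4.12 (cv2) and the standard library are available. Lean on these libraries where they do the work, as an engineer would, in place of code of your own. Each camera call takes 0.05 s, during which the arm holds its last target. There are 200 camera calls.

## Working session

There is one attempt and no reset: what is moved stays moved. The work goes in short steps, Python scripts to look and compute and a tool call to move; the robot and the scene stay as the last step left them, time stands still between calls to the robot, and variables do not carry over. Pictures are saved under pics/ and viewed, at most 10 in all, crops included, and the job is handed in when it is done.

Besides the shell and the picture viewer there is one more tool, called in YAML: its name, and indented under it one key for each argument. send_rows: Moves the arm, as the interface text tells. Its arguments: {"type":"object","properties":{"moves":{"type":"array","items":{"type":"array"}},"gripper":{"type":"number"},"force":{"type":"number"}},"required":["moves"]}

```bash
mkdir -p pics; ls
cat > h.py <<'E'
import numpy as np, cv2
from plant import ctrl
def grab(n,save=None):
    f=ctrl.grab_frame(n)
    if save: cv2.imwrite('pics/'+save,f['image'][:,:,::-1])
    return f
def c2w(f):
    return np.linalg.inv(np.array(f['world_to_cam']))
def pt(f,u,v,T=None):
    d=f['depth'][int(round(v)),int(round(u))];K=np.array(f['intrinsics'])
    T=c2w(f) if T is None else T
    return (T@np.array([(u-K[0,2])/K[0,0]*d,-(v-K[1,2])/K[1,1]*d,-d,1]))[:3]
def plane(f,u,v,z,T=None):
    K=np.array(f['intrinsics']);T=c2w(f) if T is None else T
    r=T[:3,:3]@np.array([(u-K[0,2])/K[0,0],-(v-K[1,2])/K[1,1],-1]);o=T[:3,3]
    return o+r*(z-o[2])/r[2]
E
python3 - <<'E'
from h import *
s=grab('scene','s.png');t=grab('top','t.png')
print(s.keys());o=ctrl.get_obs();print(o['eef_pos'],o['tcp_rot'],o['time'])
np.savez('f.npz',**{n+k:f[k] for n,f in(('s',s),('t',t)) for k in f})
E
```

```text
pics
dict_keys(['image', 'depth', 'intrinsics', 'world_to_cam'])
[ 0.26979488 -0.56317435  0.25556368] [-3.06193799e+00 -6.95881227e-01  7.56742850e-04] 0.1
```

View pics/s.png

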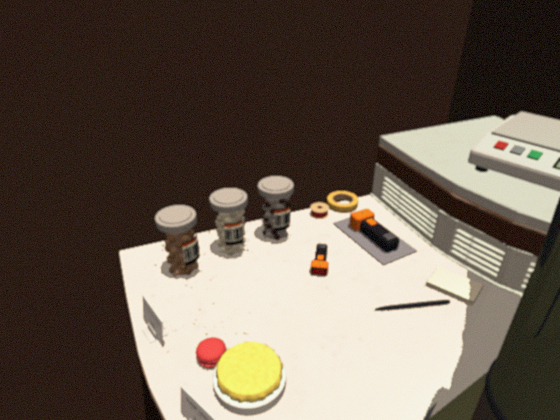

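View pics/t.png

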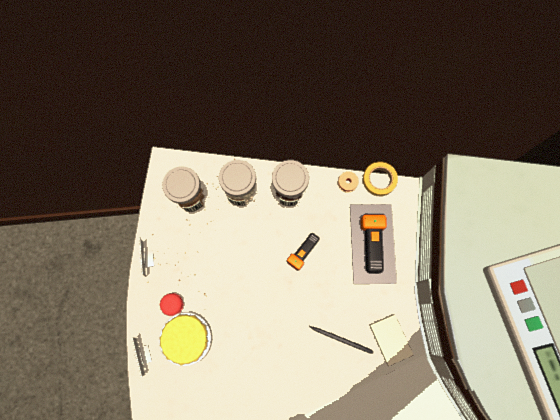

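The scanner candidates are the large one on the grey mat, top (374,243), and a small look-alike, top (303,252). The canisters in the scene view are brown at (182,240), pale/white at (230,220) and dark at (276,208). I choose the large scanner and the middle canister, and will check the choice in a crop.

Run:
```python
from h import *
d=np.load('f.npz');S={k[1:]:d[k] for k in d if k[0]=='s'};t={k[1:]:d[k] for k in d if k[0]=='t'}
a=cv2.resize(S['image'][170:285,150:310],None,fx=4.5,fy=4.5,interpolation=cv2.INTER_CUBIC)
cv2.imwrite('pics/c.png',a[:,:,::-1])
print('top cam',c2w(t)[:3,3],'scene cam',c2w(S)[:3,3])
im=t['image'].astype(int)
hsv=cv2.cvtColor(t['image'],cv2.COLOR_RGB2HSV)
ww=np.zeros(hsv.shape[:2],bool);ww[195:290,345:400]=1
org=((hsv[...,0]<18)&(hsv[...,1]>150)&(hsv[...,2]>120)&ww)
blk=((hsv[...,2]<60)&ww)
for n,m,z in(('orange',org,.04),('black',blk,.034)):
    c=np.argwhere(m)[:,::-1].astype(np.float32);r=cv2.minAreaRect(c)
    print(n,len(c),r,plane(t,*r[0],z),[plane(t,*p,z)[:2].round(3) for p in cv2.boxPoints(r)],'depthz',pt(t,*r[0]))
mat=((hsv[...,1]<60)&(hsv[...,2]>60)&(hsv[...,2]<150)&ww)|blk|org
r=cv2.minAreaRect(np.argwhere(mat)[:,::-1].astype(np.float32));print('mat',r,plane(t,*r[0],.004),[plane(t,*p,.004)[:2].round(3) for p in cv2.boxPoints(r)])
for n,p in(('brown',(181,186)),('mid',(237,179)),('dark',(290,180))):print(n,pt(t,*p),plane(t,*p,.128))
for p in((410,243),(425,243),(432,243),(450,243),(425,200),(380,179)):print(p,pt(t,*p).round(3))
# label in scene
for u,v in((232,232),(226,232),(240,232)):print(pt(S,u,v).round(3))
```

```text
top cam [0.31625861 0.00457893 0.95882473] scene cam [-0.06263924  0.38661619  0.54329648]
orange 273 ((374.0, 227.5), (25.0, 24.0), 90.0) [ 0.47542669 -0.20307445  0.04      ] [array([ 0.504, -0.182]), array([ 0.499, -0.231]), array([ 0.447, -0.224]), array([ 0.452, -0.175])] depthz [ 0.47572274 -0.20346067  0.03829103]
black 350 ((373.5, 250.5), (43.0, 17.0), 90.0) [ 0.42927471 -0.19676946  0.034     ] [array([ 0.475, -0.186]), array([ 0.472, -0.22 ]), array([ 0.384, -0.208]), array([ 0.388, -0.174])] depthz [ 0.42918089 -0.19660231  0.03476776]
mat ((368.0, 244.5), (69.0, 36.0), 90.0) [ 0.44664377 -0.19352757  0.004     ] [array([ 0.524, -0.165]), array([ 0.517, -0.242]), array([ 0.372, -0.221]), array([ 0.378, -0.147])]
brown [0.57383149 0.16968071 0.12683075] [0.57346951 0.16944868 0.128     ]
mid [0.57712037 0.06271722 0.12877814] [0.57736492 0.06277172 0.128     ]
dark [ 0.56486707 -0.03712937  0.13173126] [ 0.56598861 -0.03731753  0.128     ]
(410, 243) [ 0.442 -0.283  0.002]
(425, 243) [ 0.434 -0.302  0.04 ]
(432, 243) [ 0.427 -0.299  0.089]
(450, 243) [ 0.415 -0.306  0.158]
(425, 200) [ 0.526 -0.321  0.028]
(380, 179) [ 0.588 -0.24   0.   ]
[0.55  0.08  0.066]
[0.557 0.089 0.066]
[0.546 0.064 0.062]
```

View pics/c.png

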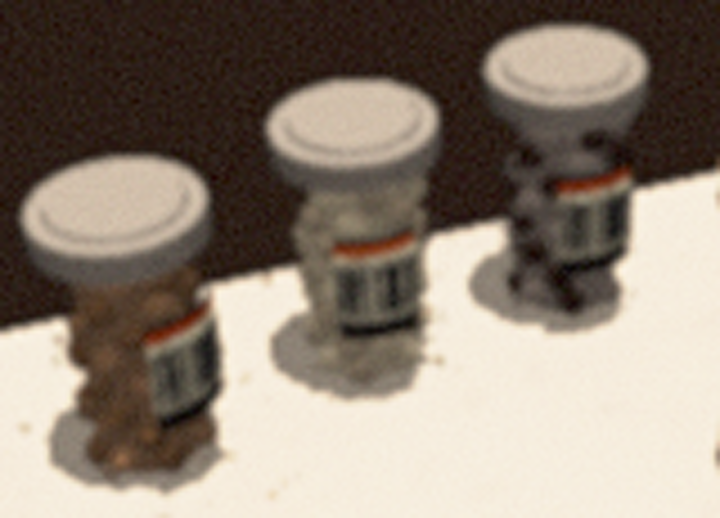

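The crop confirms it: the middle jar holds the white sweets, with its label near scene pixel (234,233). Brown is on the left and dark on the right. Next I check how high the furniture is on the way.

Run:
```python
from h import *
d=np.load('f.npz')
P=[]
for c in 'st':
    f={k[1:]:d[k] for k in d if k[0]==c};K=f['intrinsics'];D=f['depth'];v,u=np.mgrid[:420,:560]
    X=np.stack([(u-K[0,2])/K[0,0]*D,-(v-K[1,2])/K[1,1]*D,-D,np.ones_like(D)],-1)[D>0]@c2w(f).T
    P.append(X[:,:3])
    if c=='s': # mid jar label zone
        Y=X
P=np.vstack(P)
for y in np.arange(-.7,-.1,.06):
    print(round(y,2),[ (lambda q: round(float(np.percentile(q,99)),2) if len(q)>5 else None)(P[(abs(P[:,1]-y)<.03)&(abs(P[:,0]-x)<.03),2]) for x in np.arange(.12,.6,.06)])
f={k[1:]:d[k] for k in d if k[0]=='s'};im=f['image']
for v in(228,232,236):
    print(v,[(u,im[v,u].sum()//3,*pt(f,u,v)[:2].round(3)) for u in range(214,250,2)])
for u,v in((231,196),(229,190)):print(pt(f,u,v))
```

```text
-0.7 [None, None, None, None, None, None, None, None]
-0.64 [None, None, None, None, None, None, 0.16, 0.15]
-0.58 [None, None, None, None, None, None, 0.16, 0.16]
-0.52 [None, None, None, 0.23, 0.23, 0.22, 0.16, 0.16]
-0.46 [None, None, 0.23, 0.23, 0.23, 0.16, 0.16, 0.16]
-0.4 [0.2, 0.21, 0.23, 0.23, 0.23, 0.16, 0.16, 0.16]
-0.34 [0.16, 0.16, 0.2, 0.2, 0.2, 0.16, 0.16, 0.16]
-0.28 [0.12, 0.16, 0.16, 0.16, 0.16, 0.16, 0.15, 0.02]
-0.22 [0.0, 0.01, 0.02, 0.02, 0.03, 0.04, 0.04, 0.02]
-0.16 [0.0, 0.0, 0.01, 0.01, 0.03, 0.04, 0.04, 0.02]
228 [(214, np.uint64(72), np.float64(0.782), np.float64(0.013)), (216, np.uint64(80), np.float64(0.783), np.float64(0.007)), (218, np.uint64(103), np.float64(0.58), np.float64(0.094)), (220, np.uint64(106), np.float64(0.576), np.float64(0.092)), (222, np.uint64(100), np.float64(0.572), np.float64(0.089)), (224, np.uint64(121), np.float64(0.556), np.float64(0.093)), (226, np.uint64(124), np.float64(0.555), np.float64(0.089)), (228, np.uint64(111), np.float64(0.554), np.float64(0.085)), (230, np.uint64(114), np.float64(0.552), np.float64(0.082)), (232, np
[... 2079 characters left out ...]
(0.553), np.float64(0.087)), (230, np.uint64(81), np.float64(0.553), np.float64(0.083)), (232, np.uint64(100), np.float64(0.55), np.float64(0.08)), (234, np.uint64(78), np.float64(0.549), np.float64(0.077)), (236, np.uint64(51), np.float64(0.546), np.float64(0.074)), (238, np.uint64(45), np.float64(0.549), np.float64(0.068)), (240, np.uint64(64), np.float64(0.546), np.float64(0.065)), (242, np.uint64(97), np.float64(0.546), np.float64(0.061)), (244, np.uint64(202), np.float64(0.605), np.float64(0.024)), (246, np.uint64(238), np.float64(0.605), np.float64(0.019)), (248, np.uint64(234), np.float64(0.603), np.float64(0.016))]
[0.57529116 0.06298144 0.12761614]
[0.59789659 0.05481919 0.12737499]
```

send_rows:
  moves:
    - [[0, 0, -1], 0]
    - [[0, 0, -1], 0]
    - [[0.5, -0.5, -1], 0]
    - [[1, -0.9, 0], 0]
    - [[1, -0.9, 0], 0]
    - [[1, -0.9, 0], 0]
    - [[1, -0.9, 0], 0]
    - [[1, -0.9, 0], 0]
    - [[1, -0.9, 0], 0]
    - [[1, -0.9, 0], 0]
  gripper: 85

```text
time: 0.93
eef_pos: [0.3658, -0.3276, 0.3311]
tcp_rot: [-3.063, -0.696, 0.001]
contact_force: [0.9, 0.3, 0.2]
width: 0.0852
grip_force: 0.0
```

send_rows:
  moves:
    - [[1, -0.8, 0], 0]
    - [[1, -0.8, 0], 0]
    - [[1, -0.8, 0], 0]
    - [[1, -0.8, 0], 0]
    - [[0.9, -0.2, 0], 0]
    - [[0, 0, 0], 1]
    - [[0, 0, 0], 1]
    - [[0, 0, 0], 1]
    - [[0, 0, 0], 1]
    - [[0, 0, 0], 1]

```text
time: 1.77
eef_pos: [0.4391, -0.1995, 0.331]
tcp_rot: [-3.141, -0.01, 0.001]
contact_force: [-0.4, 0.2, -0.4]
width: 0.0848
grip_force: 0.0
```

send_rows:
  moves:
    - [[0, 0, 0], 1]
    - [[0, 0, 0], 0.6]
    - [[0, 0, 1], 0]
    - [[0, 0, 1], 0]
    - [[0, 0, 0], 0]
    - [[0, 0, 0], 0]

```text
time: 2.27
eef_pos: [0.4386, -0.1994, 0.2806]
tcp_rot: [-3.134, 0.202, 0.005]
contact_force: [0.7, -0.2, 0.6]
width: 0.085
grip_force: 0.0
```

```bash
cat >> h.py <<'E'
from scipy.spatial.transform import Rotation as R
def tool():
    o=ctrl.get_obs();T=np.eye(4);T[:3,:3]=R.from_rotvec(o['tcp_rot']).as_matrix();T[:3,3]=o['eef_pos'];return T
def wrist(save=None):
    T=tool();f=grab('wrist',save);return f,T@np.array(f['hand_eye'])
def delta(p,yaw):
    "tool-frame shift (units) to world p, and turn units to bring tool-x to world yaw(deg)"
    T=tool();y=np.degrees(np.arctan2(T[1,0],T[0,0]))
    dy=-((yaw-y+90)%180-90)/5
    print('tcp',T[:3,3].round(4),'yaw',y.round(2),'tilt',np.degrees(np.arccos(-T[2,2])).round(2),'shift',(T[:3,:3].T@(np.array(p)-T[:3,3])/.025).round(3),'turn',round(dy,3))
E
python3 - <<'E'
from h import *
f,T=wrist('w1.png');print(np.array(f['hand_eye']).round(3));print(T.round(3))
np.savez('w1.npz',T=T,**f);delta([.441,-.1985,.03],-7.5);print(ctrl.get_obs()['time'])
E
```

```text
[[-0.     0.958  0.285  0.073]
 [ 1.     0.     0.    -0.001]
 [ 0.     0.285 -0.958 -0.117]
 [ 0.     0.     0.     1.   ]]
[[-0.129  0.949  0.286  0.511]
 [-0.992 -0.123 -0.038 -0.208]
 [-0.001 -0.289  0.957  0.398]
 [ 0.     0.     0.     1.   ]]
tcp [ 0.4395 -0.1998  0.2817] yaw -7.4 tilt 0.02 shift [ 0.055 -0.057 10.066] turn 0.02
2.3167
```

View pics/w1.png

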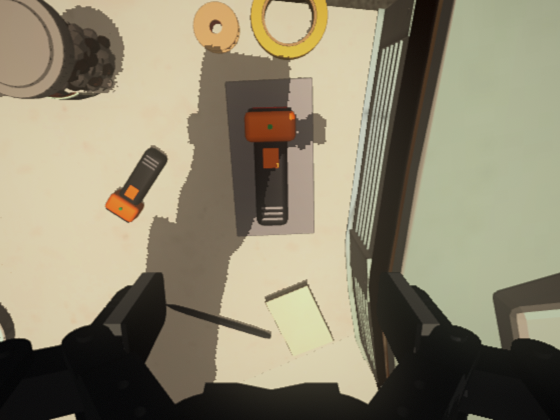

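The wrist view shows the large scanner on its mat with the head at (270,125) and grip centre near (270,180), nose towards +x. The small look-alike is at (137,185), well clear. Next I refine the scanner pose and fit the label from the scene depth.

Run:
```python
from h import *
from scipy.optimize import least_squares
w=dict(np.load('w1.npz'));T=w['T'];hsv=cv2.cvtColor(w['image'],cv2.COLOR_RGB2HSV)
W=np.zeros(hsv.shape[:2],bool);W[95:235,240:300]=1
for n,m,z in(('or',(hsv[...,0]<18)&(hsv[...,1]>150)&(hsv[...,2]>70)&W,.04),('bl',(hsv[...,2]<55)&W,.034)):
    c=max(cv2.findContours(m.astype(np.uint8),0,2)[0],key=cv2.contourArea)
    P=np.array([plane(w,*p[0],z,T)[:2] for p in c],np.float32);r=cv2.minAreaRect(P);print(n,r)
    if n=='bl':
        Q=P[(P[:,0]<.455)];vx=cv2.fitLine(Q,2,0,.01,.01).ravel();print('line',vx,np.degrees(np.arctan(vx[1]/vx[0])))
m=hsv[...,2]<0
d=np.load('f.npz');f={k[1:]:d[k] for k in d if k[0]=='s'}
P=np.array([pt(f,u,v) for v in range(225,242) for u in range(225,243)])
P=P[(P[:,2]>.046)&(P[:,2]<.078)]
s=least_squares(lambda c:np.hypot(P[:,0]-c[0],P[:,1]-c[1])-.036,[.58,.065],loss='soft_l1',f_scale=.002);c=s.x;print('axis',c,len(P),np.abs(s.fun).mean())
C=c2w(f)[:3,3];K=f['intrinsics'];Wc=f['world_to_cam']
def proj(p):
    q=Wc@np.r_[p,1];return K[0,0]*q[0]/-q[2]+K[0,2],-K[1,1]*q[1]/-q[2]+K[1,2]
for a in(8,12,16,20,24):
    e=[proj([c[0]-.036*np.cos(t),c[1]+.036*np.sin(t),z]) for t in np.radians(a)+np.array([-1,1])*19/36 for z in(.078,.046)]
    print(a,np.round(e,1).tolist())
im=f['image'];b=cv2.resize(im[205:255,205:260],None,fx=10,fy=10,interpolation=cv2.INTER_CUBIC);cv2.imwrite('pics/l.png',b[:,:,::-1])
delta([.441,-.1985,.03],-7.5)
```

```text
or ((0.48887693881988525, -0.20371386408805847), (0.048068560659885406, 0.028126748278737068), 82.59310913085938)
bl ((0.4309394657611847, -0.19662030041217804), (0.032074399292469025, 0.0857904851436615), 83.27054595947266)
line [ 0.9379791  -0.34669182  0.41661286 -0.19319938] -20.285103
axis [0.5822424  0.06485498] 250 0.0009276911825100349
8 [[244.8, 222.3], [245.6, 235.9], [227.0, 227.2], [228.2, 240.9]]
12 [[244.0, 222.9], [244.8, 236.5], [225.7, 227.1], [226.9, 240.8]]
16 [[243.1, 223.5], [243.9, 237.1], [224.4, 227.0], [225.6, 240.7]]
20 [[242.1, 224.0], [242.9, 237.7], [223.1, 226.8], [224.4, 240.5]]
24 [[241.1, 224.6], [241.9, 238.2], [221.9, 226.6], [223.2, 240.3]]
tcp [ 0.4395 -0.1998  0.2817] yaw -7.4 tilt 0.02 shift [ 0.055 -0.057 10.066] turn 0.02
```

View pics/l.png

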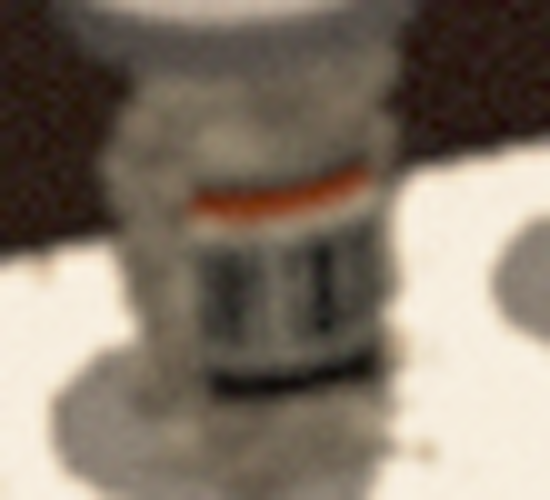

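Taking the label crop's mid-height edges at about columns 224.7 and 241.7, the label faces the robot at a yaw of about -18.5°. Its centre is near (0.546, 0.0755). Next I descend on the scanner.

send_rows:
  moves:
    - [[0.09, -0.08, 1], -0.06]
    - [[0, 0, 1], 0]
    - [[0, 0, 1], 0]
    - [[0, 0, 1], 0]
    - [[0, 0, 1], 0]
    - [[0, 0, 1], 0]
    - [[0, 0, 1], 0]
    - [[0, 0, 1], 0]
    - [[0, 0, 0.7], 0]
    - [[0, 0, 0.5], 0]

```text
time: 3.15
eef_pos: [0.4432, -0.1985, 0.0507]
tcp_rot: [3.135, -0.195, 0.002]
contact_force: [0.5, 0.9, -0.1]
width: 0.085
grip_force: 0.0
```

send_rows:
  moves:
    - [[0, 0, 0.3], 0]
    - [[0, 0, 0.2], 0]
    - [[0, 0, 0.2], 0]
    - [[0, 0, 0], 0]
    - [[0, 0, 0], 0]
    - [[0, 0, 0], 0]

```text
time: 3.65
eef_pos: [0.4424, -0.1983, 0.0345]
tcp_rot: [3.135, -0.195, 0.002]
contact_force: [0.8, -0.3, 1.1]
width: 0.0851
grip_force: 0.0
```

Run:
```python
from h import *
f,T=wrist('w2.png');delta([.442,-.198,.034],-7.1);o=ctrl.get_obs();print(o['contact_force'],o['time'])
```

```text
tcp [ 0.4423 -0.1983  0.0344] yaw -7.11 tilt 0.07 shift [-0.015 -0.009  0.018] turn -0.001
[ 0.39466497 -0.09104602 -0.30678222] 3.7
```

View pics/w2.png

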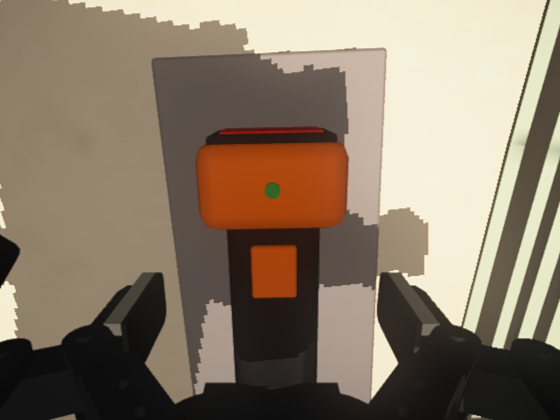

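The fingers straddle the grip, whose edges are at columns 230–318, between fingers at 163 and 378. The scanner is square in the view, so I close.

send_rows:
  moves:
    - [[0, 0, 0], 0]
    - [[0, 0, 0], 0]
    - [[0, 0, 0], 0]
    - [[0, 0, 0], 0]
    - [[0, 0, 0], 0]
    - [[0, 0, 0], 0]
    - [[0, 0, 0], 0]
    - [[0, 0, 0], 0]
    - [[0, 0, 0], 0]
    - [[0, 0, 0], 0]
  gripper: 20
  force: 50

```text
time: 4.53
eef_pos: [0.442, -0.1982, 0.0341]
tcp_rot: [3.135, -0.195, 0.001]
contact_force: [-0.3, -0.0, 5.6]
width: 0.033
grip_force: 50.9
```

send_rows:
  moves:
    - [[0, 0, 0], 0]
    - [[0, 0, 0], 0]
    - [[0, 0, -0.2], 0]
    - [[0, 0, -0.4], 0]
    - [[0, 0, -0.8], 0]
    - [[0, 0, -1], 0]
    - [[0, 0, -0.8], 0]
    - [[0, 0, -0.4], 0]
    - [[0, 0, 0], 0]

```text
time: 5.28
eef_pos: [0.443, -0.1985, 0.1259]
tcp_rot: [3.134, -0.195, 0.006]
contact_force: [0.2, -0.8, -2.2]
width: 0.0332
grip_force: 50.2
```

Run:
```python
from h import *
f,T=wrist('w3.png');np.savez('w3.npz',T=T,**f)
a=np.radians(-18.5);L=np.array([.546,.0755])
g=L-.135*np.array([np.cos(a),np.sin(a)]);print(g)
delta([*g,.11],-18.5)
hsv=cv2.cvtColor(f['image'],cv2.COLOR_RGB2HSV)
m=((hsv[...,0]<18)&(hsv[...,1]>150)&(hsv[...,2]>70));m[235:]=0
n,l,s,c=cv2.connectedComponentsWithStats(m.astype(np.uint8));
Z=f['depth']
i=1+s[1:,4].argmax();print(s[i],c[i])
x,y,w,h=s[i,:4];
for u in(x+12,x+w//2,x+w-12):
    print([(pt(f,u,v,T)*1000).round(1).tolist() for v in (y+15,y+h//2,y+h-15)])
print('nose/grip',[(pt(f,274,v,T)*1000).round(1).tolist() for v in (238,300,330)])
o=ctrl.get_obs();print(o['time'],o['width'])
```

```text
[0.41797631 0.11833613]
tcp [ 0.4424 -0.1982  0.1247] yaw -7.11 tilt 0.13 shift [ -2.538 -12.445   0.575] turn 2.279
[  194   141   153    87 12391] [269.81882011 183.70591558]
[[502.1, -184.6, 129.5], [493.6, -183.3, 131.2], [484.1, -181.6, 130.9]]
[[499.8, -204.5, 131.2], [491.5, -203.4, 133.2], [481.6, -202.2, 131.2]]
[[497.3, -224.4, 131.0], [488.4, -223.8, 130.6], [478.6, -223.1, 130.0]]
nose/grip [[470.5, -202.1, 124.7], [446.9, -199.2, 125.5], [433.7, -197.6, 124.5]]
5.3333 0.03275888587844884
```

View pics/w3.png

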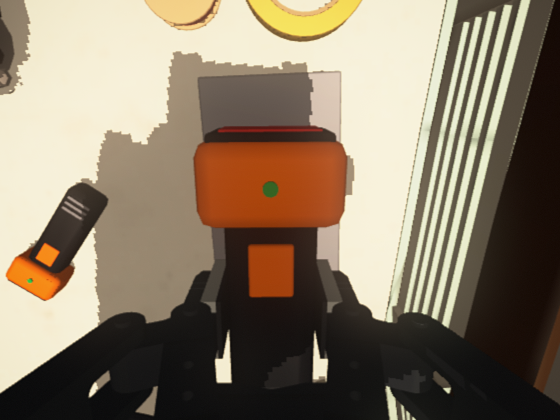

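The scanner is held level, yaw -7.0°, with its top 36 mm above its underside as expected. I carry it to the canister.

send_rows:
  moves:
    - [[-0.5, -0.3, 0], 0]
    - [[-0.8, -0.6, 0], 0]
    - [[-0.8, -0.9, 0], 0]
    - [[-0.4, -1, 0], 0]
    - [[0, -1, 0], 0]
    - [[0, -1, 0], 0]
    - [[0, -1, 0], 0]
    - [[0, -1, 0], 0]
    - [[0, -1, 0], 0]
    - [[0, -1, 0], 0]

```text
time: 6.17
eef_pos: [0.4065, 0.0292, 0.1227]
tcp_rot: [3.135, -0.194, -0.003]
contact_force: [1.9, -0.0, -1.6]
width: 0.0326
grip_force: 50.1
```

send_rows:
  moves:
    - [[0, -1, 0], 0]
    - [[0, -1, 0], 0]
    - [[0, -0.9, 0], 0.4]
    - [[0, -0.5, 0], 0.6]
    - [[0, -0.2, 0.3], 0.6]
    - [[0, 0, 0.5], 0.5]
    - [[0, 0, 0.5], 0.18]
    - [[0, 0, 0.3], 0]
    - [[0, 0, 0.2], 0]
    - [[0, 0, 0], 0]

```text
time: 7.0
eef_pos: [0.4184, 0.1168, 0.0775]
tcp_rot: [3.099, -0.504, -0.004]
contact_force: [0.0, 0.1, -2.6]
width: 0.0331
grip_force: 50.2
```

Run:
```python
from h import *
a=np.radians(-18.5);L=np.array([.546,.0755])
g=L-.134*np.array([np.cos(a),np.sin(a)])
s=grab('scene');t=grab('top')
np.savez('f2.npz',**{n+k:f[k] for n,f in(('s',s),('t',t)) for k in f})
A=cv2.resize(s['image'][170:290,160:310],(800,600),interpolation=cv2.INTER_CUBIC)
B=t['image'][140:290,150:350]
cv2.imwrite('pics/sc.png',cv2.hconcat([cv2.resize(A,(400,300)),cv2.resize(B,(400,300),interpolation=cv2.INTER_CUBIC)])[:,:,::-1])
delta([*g,.0737],-18.5);print(ctrl.get_obs()['time'])
for n,p in(('lid',(237,179)),):print(pt(t,*p))
```

```text
tcp [0.4189 0.1169 0.0786] yaw -18.5 tilt 0.05 shift [-0.015 -0.043  0.195] turn -0.0
7.1
[0.57745295 0.06279134 0.12771992]
```

View pics/sc.png

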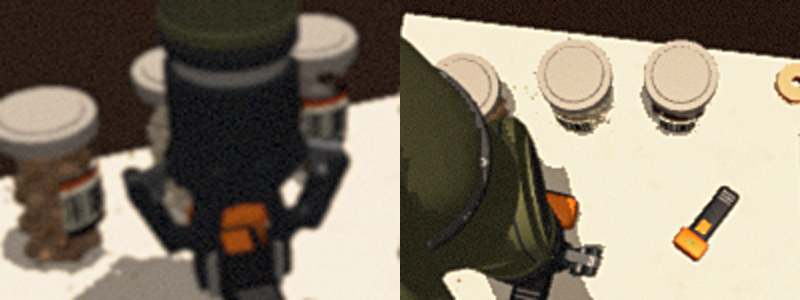

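Run:
```python
from h import *
d=np.load('f.npz');t={k[1:]:d[k] for k in d if k[0]=='t'}
b=cv2.resize(t['image'][180:215,215:262],None,fx=16,fy=16,interpolation=cv2.INTER_CUBIC).astype(float)
b=np.clip(b*1.6,0,255)
cv2.imwrite('pics/tl.png',b[:,:,::-1])
K=t['intrinsics'];Wc=t['world_to_cam']
for c in((.580,.064),(.5775,.0628)):
  for a in(8,12,16,20):
    o=[]
    for th in np.radians(a)+np.array([-1,0,1])*19/36:
      for z in(.085,.04):
        q=Wc@np.array([c[0]-.036*np.cos(th),c[1]+.036*np.sin(th),z,1]);o.append(((K[0,0]*q[0]/-q[2]+K[0,2]-215+.5)*16,(-K[1,1]*q[1]/-q[2]+K[1,2]-180+.5)*16))
    print(c,a,np.round(o).astype(int).tolist())
```

```text
(0.58, 0.064) 8 [[510, 322], [535, 409], [361, 354], [393, 439], [217, 309], [256, 396]]
(0.58, 0.064) 12 [[491, 331], [517, 417], [341, 352], [374, 438], [201, 298], [240, 385]]
(0.58, 0.064) 16 [[472, 338], [499, 424], [321, 349], [355, 435], [186, 285], [226, 374]]
(0.58, 0.064) 20 [[453, 344], [481, 429], [301, 345], [336, 431], [171, 272], [212, 361]]
(0.5775, 0.0628) 8 [[521, 341], [546, 427], [372, 373], [404, 457], [228, 328], [267, 414]]
(0.5775, 0.0628) 12 [[503, 349], [528, 435], [352, 371], [384, 455], [212, 316], [251, 403]]
(0.5775, 0.0628) 16 [[484, 356], [510, 442], [332, 368], [365, 453], [197, 304], [236, 391]]
(0.5775, 0.0628) 20 [[464, 362], [491, 447], [312, 364], [346, 448], [182, 291], [222, 379]][ WARN:0@0.741] global loadsave.cpp:1063 imwrite_ Unsupported depth image for selected encoder is fallbacked to CV_8U.
```

View pics/tl.png

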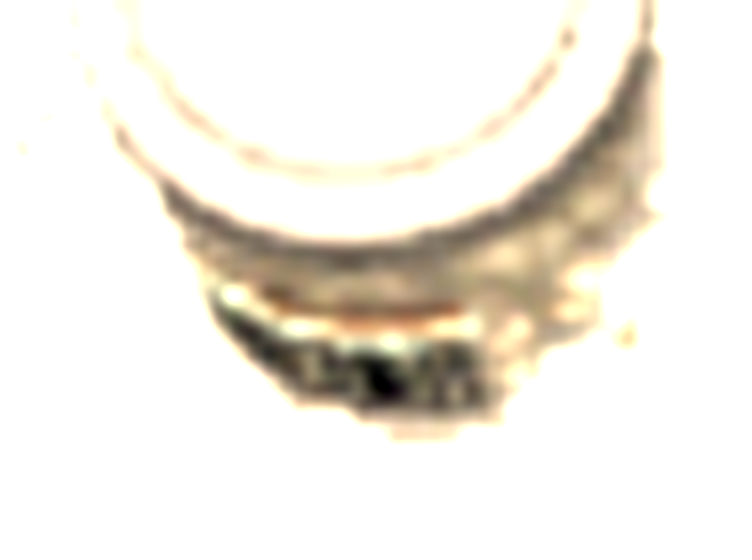

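The top crop puts the label's right edge between (470,310) and (497,410), which gives a yaw of about -16.5°. Combining both views I take -17°. I make that final adjustment, then hold.

send_rows:
  moves:
    - [[-0.02, 0.08, 0.1], -0.15]
    - [[-0.02, 0.09, 0.1], -0.15]
    - [[0, 0, 0], 0]
    - [[0, 0, 0], 0]
    - [[0, 0, 0], 0]
    - [[0, 0, 0], 0]

```text
time: 7.6
eef_pos: [0.4174, 0.1136, 0.0743]
tcp_rot: [3.107, -0.464, -0.0]
contact_force: [0.7, 0.7, -2.0]
width: 0.0331
grip_force: 50.1
```

Run:
```python
from h import *
delta([.4165,.1132,.0737],-17)
```

```text
tcp [0.4174 0.1136 0.0743] yaw -17.0 tilt 0.02 shift [-0.029  0.026  0.024] turn 0.001
```

On target to within 1 mm. I hold for about 3 s.

send_rows:
  moves:
    - [[0, 0, 0], 0]
    - [[0, 0, 0], 0]
    - [[0, 0, 0], 0]
    - [[0, 0, 0], 0]
    - [[0, 0, 0], 0]
    - [[0, 0, 0], 0]
    - [[0, 0, 0], 0]
    - [[0, 0, 0], 0]
    - [[0, 0, 0], 0]
    - [[0, 0, 0], 0]

```text
time: 8.43
eef_pos: [0.4172, 0.1135, 0.0741]
tcp_rot: [3.107, -0.464, -0.001]
contact_force: [-0.0, 0.3, -0.8]
width: 0.033
grip_force: 50.1
```

send_rows:
  moves:
    - [[0, 0, 0], 0]
    - [[0, 0, 0], 0]
    - [[0, 0, 0], 0]
    - [[0, 0, 0], 0]
    - [[0, 0, 0], 0]
    - [[0, 0, 0], 0]
    - [[0, 0, 0], 0]
    - [[0, 0, 0], 0]
    - [[0, 0, 0], 0]
    - [[0, 0, 0], 0]

```text
time: 9.27
eef_pos: [0.4172, 0.1135, 0.0742]
tcp_rot: [3.107, -0.464, -0.001]
contact_force: [-1.1, -0.6, -2.1]
width: 0.0332
grip_force: 50.1
```

send_rows:
  moves:
    - [[0, 0, 0], 0]
    - [[0, 0, 0], 0]
    - [[0, 0, 0], 0]
    - [[0, 0, 0], 0]
    - [[0, 0, 0], 0]
    - [[0, 0, 0], 0]
    - [[0, 0, 0], 0]
    - [[0, 0, 0], 0]
    - [[0, 0, 0], 0]
    - [[0, 0, 0], 0]

```text
time: 10.1
eef_pos: [0.4172, 0.1135, 0.0741]
tcp_rot: [3.107, -0.464, -0.001]
contact_force: [-0.7, -0.4, -2.1]
width: 0.0336
grip_force: 50.1
```

send_rows:
  moves:
    - [[0, 0, 0], 0]
    - [[0, 0, 0], 0]
    - [[0, 0, 0], 0]
    - [[0, 0, 0], 0]
    - [[0, 0, 0], 0]
    - [[0, 0, -0.3], 0]
    - [[-0.2, 0, -0.6], -0.5]
    - [[-0.2, 0, -0.6], -0.6]
    - [[0, 0, -0.4], -0.6]
    - [[0, 0, 0], -0.28]

```text
time: 10.93
eef_pos: [0.408, 0.1165, 0.1235]
tcp_rot: [-3.135, 0.191, -0.003]
contact_force: [0.7, 0.7, -2.8]
width: 0.0331
grip_force: 50.2
```

Run:
```python
from h import *
delta([.442,-.1982,.0342],-7.11);o=ctrl.get_obs();print(o['time'])
```

```text
tcp [0.408  0.1165 0.1235] yaw -6.96 tilt 0.11 shift [ 2.867 12.331  3.57 ] turn 0.03
10.9333
```

send_rows:
  moves:
    - [[0, 0.3, 0], 0.03]
    - [[0, 0.7, 0], 0]
    - [[0, 1, 0], 0]
    - [[0, 1, 0], 0]
    - [[0, 1, 0], 0]
    - [[0, 1, 0], 0]
    - [[0, 1, 0], 0]
    - [[0, 1, 0], 0]
    - [[0.3, 1, 0], 0]
    - [[0.5, 1, 0], 0]

```text
time: 11.77
eef_pos: [0.3965, -0.1111, 0.121]
tcp_rot: [3.135, -0.202, -0.008]
contact_force: [1.0, 0.5, -3.3]
width: 0.0334
grip_force: 50.1
```

send_rows:
  moves:
    - [[0.6, 1, 0], 0]
    - [[0.7, 1, 0], 0]
    - [[0.5, 0.9, 0], 0]
    - [[0.2, 0.4, 0], 0]
    - [[0, 0, 0], 0]
    - [[0, 0, 0.7], 0]
    - [[0, 0, 1], 0]
    - [[0, 0, 0.6], 0]
    - [[0, 0, 0.3], 0]
    - [[0, 0, 0], 0]

```text
time: 12.6
eef_pos: [0.4365, -0.1957, 0.0551]
tcp_rot: [-3.134, 0.196, 0.008]
contact_force: [0.2, 0.9, -1.7]
width: 0.033
grip_force: 50.1
```

Run:
```python
from h import *
delta([.442,-.1982,.0342],-7.11);o=ctrl.get_obs();print(o['time'])
```

```text
tcp [ 0.4365 -0.1957  0.0551] yaw -7.18 tilt 0.32 shift [0.235 0.071 0.837] turn -0.013
12.6
```

send_rows:
  moves:
    - [[0.12, 0.03, 0], 0]
    - [[0.11, 0.04, 0.2], 0]
    - [[0, 0, 0.2], 0]
    - [[0, 0, 0.15], 0]
    - [[0, 0, 0], 0]
    - [[0, 0, 0], 0]

```text
time: 13.1
eef_pos: [0.4435, -0.2001, 0.0429]
tcp_rot: [3.135, -0.199, -0.002]
contact_force: [-0.8, -0.5, -2.2]
width: 0.0332
grip_force: 50.1
```

Run:
```python
from h import *
delta([.442,-.1982,.0342],-7.11);o=ctrl.get_obs();print(o['time'],o['contact_force'])
```

```text
tcp [ 0.4435 -0.2001  0.0429] yaw -7.25 tilt 0.07 shift [-0.068 -0.066  0.348] turn -0.029
13.1 [-0.78764791 -0.54620816 -2.20879894]
```

send_rows:
  moves:
    - [[-0.06, -0.06, 0.12], -0.03]
    - [[0, 0, 0.1], 0]
    - [[0, 0, 0.06], 0]
    - [[0, 0, 0.03], 0]
    - [[0, 0, 0], 0]
    - [[0, 0, 0], 0]

```text
time: 13.6
eef_pos: [0.4424, -0.1985, 0.0352]
tcp_rot: [3.135, -0.194, -0.001]
contact_force: [1.0, 0.1, -2.1]
width: 0.0337
grip_force: 50.1
```

send_rows:
  moves:
    - [[0, 0, 0.04], 0]
    - [[0, 0, 0], 0]
    - [[0, 0, 0], 0]
    - [[0, 0, 0], 0]

```text
time: 13.93
eef_pos: [0.4424, -0.1984, 0.0342]
tcp_rot: [3.135, -0.195, -0.001]
contact_force: [0.2, 0.4, -1.5]
width: 0.0334
grip_force: 50.1
```

send_rows:
  moves:
    - [[0, 0, 0.02], 0]
    - [[0, 0, 0], 0]
    - [[0, 0, 0], 0]

```text
time: 14.18
eef_pos: [0.4424, -0.1984, 0.0341]
tcp_rot: [3.135, -0.194, -0.001]
contact_force: [-0.7, -0.2, 4.7]
width: 0.0332
grip_force: 50.9
```

send_rows:
  moves:
    - [[0, 0, 0.02], 0]
    - [[0, 0, 0], 0]
    - [[0, 0, 0], 0]

```text
time: 14.43
eef_pos: [0.4425, -0.1985, 0.0341]
tcp_rot: [3.135, -0.194, -0.0]
contact_force: [-1.5, 1.2, 11.3]
width: 0.0331
grip_force: 51.9
```

The contact force shows the scanner resting on the mat, so I open and retreat upward.

send_rows:
  moves:
    - [[0, 0, 0], 0]
    - [[0, 0, 0], 0]
    - [[0, 0, 0], 0]
    - [[0, 0, 0], 0]
    - [[0, 0, 0], 0]
    - [[0, 0, 0], 0]
    - [[0, 0, 0], 0]
    - [[0, 0, 0], 0]
    - [[0, 0, 0], 0]
    - [[0, 0, 0], 0]
  gripper: 80

```text
time: 15.27
eef_pos: [0.4424, -0.1984, 0.0332]
tcp_rot: [3.135, -0.195, -0.001]
contact_force: [0.4, 0.1, -0.1]
width: 0.0797
grip_force: 0.0
```

send_rows:
  moves:
    - [[0, 0, -0.3], 0]
    - [[0, 0, -0.6], 0]
    - [[0, 0, -1], 0]
    - [[0, 0, -1], 0]
    - [[0, 0, -1], 0]
    - [[0, 0, -1], 0]
    - [[0, 0, -1], 0]
    - [[0, 0, -1], 0]
    - [[0, 0, -1], 0]
    - [[0, 0, -1], 0]

```text
time: 16.1
eef_pos: [0.4419, -0.1982, 0.2576]
tcp_rot: [3.135, -0.195, -0.001]
contact_force: [0.2, -0.5, -0.5]
width: 0.0801
grip_force: 0.0
```

send_rows:
  moves:
    - [[0, 0, -1], 0]
    - [[0, 0, 0], 0]
    - [[0, 0, 0], 0]
    - [[0, 0, 0], 0]
    - [[0, 0, 0], 0]
    - [[0, 0, 0], 0]

```text
time: 16.6
eef_pos: [0.4418, -0.1981, 0.2797]
tcp_rot: [-3.135, 0.194, 0.005]
contact_force: [0.2, -0.6, 0.1]
width: 0.0802
grip_force: 0.0
```

Run:
```python
from h import *
w,T=wrist('end.png');hsv=cv2.cvtColor(w['image'],cv2.COLOR_RGB2HSV)
W=np.zeros(hsv.shape[:2],bool);W[95:245,235:305]=1
for n,m,z in(('or',(hsv[...,0]<18)&(hsv[...,1]>150)&(hsv[...,2]>70)&W,.04),('bl',(hsv[...,2]<55)&W,.034)):
    c=max(cv2.findContours(m.astype(np.uint8),0,2)[0],key=cv2.contourArea)
    P=np.array([plane(w,*p[0],z,T)[:2] for p in c],np.float32);print(n,cv2.minAreaRect(P))
t=grab('top');print(pt(t,237,179),pt(t,181,186),pt(t,290,180))
d=np.load('f.npz')['timage'].astype(int);x=np.abs(t['image'].astype(int)-d).max(2)[155:220,155:320];print('changed px jars',(x>70).sum())
```

```text
or ((0.48980262875556946, -0.2031516432762146), (0.04830728843808174, 0.027227474376559258), 82.88261413574219)
bl ((0.43169647455215454, -0.1957179754972458), (0.03210419788956642, 0.08479676395654678), 82.73925018310547)
[0.57653037 0.06258572 0.13065549] [0.5734657  0.16944624 0.1280123 ] [ 0.56640564 -0.0373875   0.1266126 ]
changed px jars 1
```

View pics/end.png

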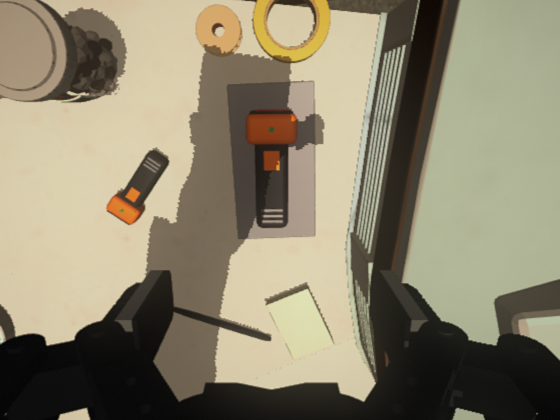

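The scanner lies right way up on the mat at (270,170), within 1 mm of where it started. The jars have not moved, so I hand in.

```bash
python3 -c "
from plant import ctrl
print(ctrl.sign_off())"
```

```text
the job is handed in; nothing more can be done
None
```

I held the scanner about 7 cm from the white sweets' bar code, level and square to within a few degrees, for about 3 s. I then laid it back within 1 mm of where it lay, let go, and handed in at about 17 s with no canister moved.

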